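True up the key rack's upright with the try square

ROBOT

A 6-joint arm with a two-finger parallel gripper is mounted at the origin on the work surface. World frame = base frame: x ahead of the robot, y to its left, z up, the work surface at z = 0. Lengths are in m, angles in rad, forces in N, time in s.
With the tool pointing down it reaches from about 0.3 to 1 m from the base axis. Payload 5.1 kg.
Tool frame: the origin (TCP) lies at the very end of the fingers, on their centre line; the grasp point (between the pads) lies 19 mm behind it; z points along the fingers, y is the line along which they close (so a half turn about z gives the same grasp; the last joint's range is limited). The gripper opens to 95 mm and grips with 3 to 60 N. Pads are 20 mm wide; open, the fingers measure 119 mm over their backs; the gripper's body (75 mm by 180 mm) begins 59 mm behind the grasp point.
Start: joints at [-1.299, 0.124, 1.65, -0, 1.367, -0.083], TCP at [0.226, -0.61, 0.215] pointing down, gripper open.
Joint ranges: [-2.61, 2.61], [-1.02, 2.33], [0.03, 2.71], [-1.35, 4.49], [0.32, 2.68], [-2.91, 2.91]. Speed limits (rad/s): [2.57, 2.57, 3.14, 3.14, 3.14, 3.14].

INTERFACE

Orientations are given as a unit quaternion [x, y, z, w].
In Python, from cell import manip gives the robot as it stands.
- The arm moves only by the tool servo_tool, never from a script. Its argument "moves" is a list of rows, each an object of numbers: "dx", "dy", "dz": the shift along the tool's x, y, z normalised to -1 to 1, where 1 is 150 mm; "spin": the turn about the tool's z normalised to -1 to 1, where 1 is 45 degrees. A call has 1 to 10 rows; each row is the pose to reach, as a shift and turn from the pose commanded when the call began, along the tool's axes at that moment; what a row does not reach only later rows make up. A row lasts 1/8 s, in which the tool goes at most 62.5 mm and 10.7 degrees, less where a joint would pass 70% of its speed; a pose out of reach is approached as far as the arm can. A call with a number of a shift or a turn outside -1 to 1 is refused whole. A call with a gripper value outside its range is refused whole. "jaw" is the closure, from -1 (fully open) to 1 (shut), set as the call begins (left out, the last holds). The fingers move at their own pace and stop on an object; "newtons" is the grip in N (left out, the last holds). Time passes only in rows, so rows that repeat a pose let the fingers close. It gives the time, the measured TCP pose, the force, the opening and the grip force at its end, in the units of the state.
- manip.read_state(): the state, without advancing time (a new reading comes with each control period).
- manip.snapshot(name): name is "scene" or "side" or "wrist"; returns a dict with "frame" (400x640x3 uint8, red, green, blue), "range_z" (400x640 float32, m along the optical axis (not along the pixel's ray), 0 where there is no reading), "fx", "fy", "cx", "cy" (pixels), "R" (3x3) and "t" (3): a world point X has camera coordinates R X + t. Camera axes: x right, y down, z forward; pixel columns grow to the right and rows downward; lengths in m; the calibration is good to about 2 mm. A picture is of the moment at which its call begins.
- manip.close_job(): hands the job in; it is judged then, once.
The state is a dict: "t": time; "q": joint angles; "dq": joint speeds; "joint_efforts": joint torques, N m; "eef_pos": TCP position; "orientation": TCP orientation; "wrist_force": force on the tool from outside, world axes, zero at the start; "torque": the same for the moment, N m; "grip_width": finger opening in m; "grasp_force": force on a finger pad.
Only numpy, scipy, OpenCV 4.12 (cv2) and the standard library are available. Lean on these libraries where they do the work, as an engineer would, in place of code of your own. Each camera call takes 0.05 s, during which the arm holds its last target. There are 200 camera calls.

TASK

On the bench a new key rack is being put together: its wooden upright stands on only one bolt and leans in over the base board. Pick up the try square, stand it on the base board in the corner in front of the upright, and press it firmly home, down on the board and against the upright, until the upright is pushed true, with the stock flat on the board and the whole edge of the blade against the wood. Finish while still gripping the square and pressing it home both ways, the square alone holding the upright, so that the second bolt can be fitted; leave the things around the rack and the square where they are.

Things in the scene. Friction and masses are not known exactly. Their poses are not given: they have to be found in the camera images.
- square: try square, 0.18-0.32 kg, standing on its dark wooden, brass-topped stock (140 long x, 24 thick y, 30 high z, mm); steel blade 30 wide, 4 thick, rises at one end to z = 150. Origin: heel (outer corner), on the stock's underside, mid-thickness, at the blade's end; the stock runs to x = +140; blade's outer edge is the line x = y = 0, z up. Grip across the stock near x = 95; mass centre x 50, z 45
- base: key rack's base board, light wood, screwed to the bench, 300 x 90 x 28 high (mm). Origin on the bench below the upright's bolt, mid-width; x along the board from the upright to the free end (board from x = -45 to 255), z up. Steel U brackets 24 long, 52 wide, reaching 106 above the bench, at x = 0 (holds the upright) and, empty, at x = 222 with a foot plate towards the free end
- upright: wooden post of the rack, 28 thick (x), 44 wide (y), top 158 mm above its bolt; three key hooks stick out 55 mm on its -x side. Origin on the bolt (axis y), 73 above the bench, mid-section; z up along the post, the face to the corner is x = +14. Turns on the bolt with friction of about 0.12 N m and stays where left; starts leaning 0.05 to 0.12 rad towards the board's free end
- corner (a point): where the square's heel belongs: on the base board's top (28 mm above the bench), mid-width, 14 mm from the bolt's axis, where the upright's face meets the board when square to it. Axes as base. When home, the square's x, y, z axes point as these do
- spare_post: second post, 195 x 44 x 28 mm, lying on the bench beside the base board, on the robot's side; loose, to be left alone. Origin under its centre
- wrench: wrench lying beside the base board, on the side away from the robot; leave alone. Origin under its middle
- mug: white mug, 76 mm across, 90 high, beyond the square; leave alone. Origin under its centre
- bottle: white bottle, 52 mm across, 130 high, on the robot's side of the square; leave alone. Origin under its centre
Not all that is in view belongs to the job. Leave any blue or orange look-alike of the square alone.

How it is judged:
On the way:
1. the square has been picked up: gripped and clear of the bench (height (world z) of square above 0.03 m and contact force between the fingers and square above 2 N), for 0.2 s.
At the end, for the whole second after the job is handed in: Through the last second the fingers grip the square (>3 N), at rest; heel in the corner (2.5 mm along, 2 mm high, 18 mm across), yaw 0.06, tilt 0.02 rad; it presses the board >4.5 N (more than its weight) and the upright >3 N; upright true to 0.02 rad, untouched by the robot (contact force between the fingers and square above 3 N and contact force between square and base above 4.5 N and contact force between square and upright above 3 N and contact force between each of the arm, the fingers and upright below 0.5 N and angle between the z axis of each of upright, square and the z axis of base, either way round below 0.02 rad and angle between the x axis of square and the x axis of base, either way round below 0.06 rad and x of square in the frame of corner between -0.0025 and 0.0025 m and z of square in the frame of corner between -0.002 and 0.002 m and y of square in the frame of corner between -0.018 and 0.018 m and linear speed of square below 0.01 m/s); the arm keeps its last pose, push and grip.
It fails at once if a thing lying or standing around the rack or the square is pushed about (moved by more than 25 mm) (distance of any of spare_post, wrench, mug, bottle from where it was at the start of the episode above 0.025 m).
It also fails if it takes over 54 s, if anything falls off the work surface, if the arm or the gripper's body presses on something with over 40 N, if the wrist force passes 120 N, or if a joint passes its speed limit or range.

## Working session

There is one attempt and no reset: what is moved stays moved. The work goes in short steps, Python scripts to look and compute and a tool call to move; the robot and the scene stay as the last step left them, time stands still between calls to the robot, and variables do not carry over. Pictures are saved under pics/ and viewed, at most 10 in all, crops included, and the job is handed in when it is done.

Besides the shell and the picture viewer there is one more tool, called as name(argument=value, ...), one argument or row to a line, values as JSON. servo_tool: Moves the arm, as the interface text tells. Scaled input: -1 to 1 covers 150 mm each way for a shift and 45 degrees each way for a turn. Its arguments: {"type":"object","properties":{"moves":{"type":"array","items":{"type":"object","properties":{"dx":{"type":"number"},"dy":{"type":"number"},"dz":{"type":"number"},"spin":{"type":"number"}}}},"jaw":{"type":"number"},"newtons":{"type":"number"}},"required":["moves"]}

```bash
mkdir -p pics; cat > h.py <<'E'
import numpy as np, cv2
from cell import manip
def snap(n):
    s=manip.snapshot(n); np.savez(f'pics/{n}.npz',**s); return s
def world(s,depth=None):
    Z=s['range_z']; v,u=np.indices(Z.shape)
    P=np.stack([(u-s['cx'])/s['fx']*Z,(v-s['cy'])/s['fy']*Z,Z],-1)
    W=(P-s['t'])@s['R']; W[Z==0]=np.nan; return W
def ray(s,u,v,z):
    d=s['R'].T@np.array([(u-s['cx'])/s['fx'],(v-s['cy'])/s['fy'],1]); c=-s['R'].T@s['t']
    return c+d*(z-c[2])/d[2]
E
python3 - <<'E'
from h import *
for n in('scene','side'):
    s=snap(n); cv2.imwrite(f'pics/{n}1.png',s['frame'][...,::-1]); print(n,s['fx'],(-s['R'].T@s['t']).round(3),s['R'].round(2).tolist())
print(manip.read_state())
E
```

```text
scene 419.9247458483904 [ 1.03  -0.422  0.727] [[0.56, 0.83, 0.01], [0.61, -0.39, -0.69], [-0.57, 0.39, -0.72]]
side 449.6923461443772 [0.421 0.794 0.558] [[-0.99, -0.12, 0.02], [-0.07, 0.48, -0.88], [0.09, -0.87, -0.48]]
{'t': 0.1, 'q': array([-1.29858223e+00,  1.24441828e-01,  1.65149659e+00,  9.57015982e-07,
        1.36747216e+00, -8.26427856e-02]), 'dq': array([ 9.19165750e-04, -1.36866600e-03, -1.19423088e-03,  3.66749742e-05,
        1.73585315e-03,  2.28259814e-03]), 'joint_efforts': array([ 1.15975243e-03, -4.18881512e+01, -3.61096501e+01,  7.77329458e-02,
        4.61359578e-02, -6.65046582e-05]), 'eef_pos': array([ 0.22564349, -0.60898507,  0.21353285]), 'orientation': array([ 9.84300435e-01,  1.76498804e-01, -8.55611201e-05, -9.04925914e-04]), 'wrist_force': array([-0.53525673,  0.2393179 , -0.11207348]), 'torque': array([ 0.02367334, -0.00782526, -0.01298367]), 'grasp_force': 0.0, 'grip_width': 0.0949806700024465}
```

View pics/scene1.png

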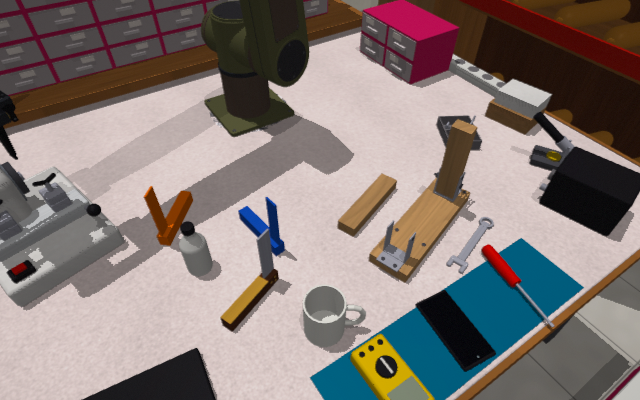

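View pics/side1.png

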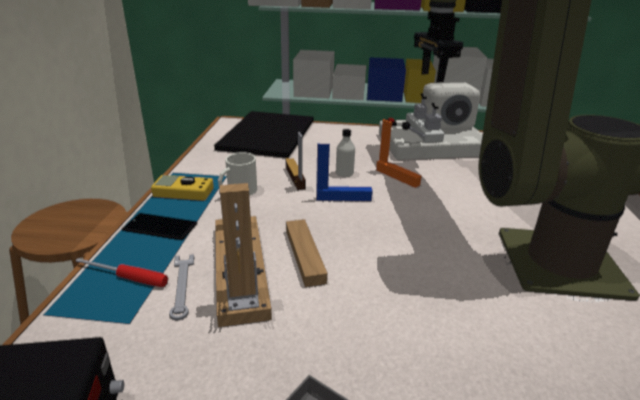

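Scene picture: there are three square-like things: orange at (168,215), blue at (265,230), and the dark stock with brass top at (250,300) with a steel blade at (265,255). The last fits (wood/brass/steel). The rack is at (425,220): its upright is at (458,160) and the empty bracket at (395,250). The side view shows the same layout, with the square at (297,165) and the rack at (240,260). Next I'll confirm with an enlarged crop and measure.

```bash
python3 - <<'E'
from h import *
s=dict(np.load('pics/scene.npz')); W=world(s); f=s['frame']
a=cv2.resize(f[190:340,200:350],None,fx=2.6,fy=2.6,interpolation=cv2.INTER_CUBIC)
b=cv2.resize(f[110:285,335:500],None,fx=2.4,fy=2.4,interpolation=cv2.INTER_CUBIC)
h=max(a.shape[0],b.shape[0]); c=np.zeros((h,a.shape[1]+b.shape[1],3),np.uint8); c[:a.shape[0],:a.shape[1]]=a; c[:b.shape[0],a.shape[1]:]=b
cv2.imwrite('pics/crop1.png',c[...,::-1])
hsv=cv2.cvtColor(f,cv2.COLOR_RGB2HSV)
def rect(m,name):
    p=W[m]; p=p[~np.isnan(p).any(1)]
    r=cv2.minAreaRect((p[:,:2]*1000).astype(np.float32)); print(name,len(p),np.round(r[0],1),np.round(r[1],1),round(r[2],1),'z',np.percentile(p[:,2],[5,50,95]).round(4)); print(cv2.boxPoints(r).round(1).tolist())
v,u=np.indices(f.shape[:2])
near=lambda u0,v0,r:(abs(u-u0)<r)&(abs(v-v0)<r)
m=near(250,298,32)&(hsv[...,0]>15)&(hsv[...,0]<30)&(hsv[...,1]>120)&(abs(W[...,2]-.03)<.006)
m=cv2.morphologyEx(m.astype(np.uint8),cv2.MORPH_OPEN,np.ones((2,2)))>0
rect(m,'stock')
bl=(u>250)&(u<285)&(v>225)&(v<300)&(W[...,2]>.045)&(W[...,2]<.2)
rect(bl,'blade')
brd=(u>360)&(u<475)&(v>160)&(v<285)&(abs(W[...,2]-.028)<.004)&(hsv[...,1]>50)
rect(brd,'board')
sp=near(368,205,40)&(abs(W[...,2]-.028)<.006)&(u<398)&(hsv[...,1]>50)&(v<235)
rect(sp,'spare')
up=(u>435)&(u<480)&(v>110)&(v<200)&(W[...,2]>.12)&(hsv[...,1]>50)
rect(up,'upright')
for z in(.13,.15,.17,.19,.21,.225):
    q=W[up&(abs(W[...,2]-z)<.008)]; print(z,len(q),np.nanmean(q,0).round(4))
bk=(u>375)&(u<415)&(v>215)&(v<270)&(W[...,2]>.06)
rect(bk,'bracket')
E
```

```text
stock 702 [ 606.7 -305.8] [ 22.9 111.7] 22.7 z [0.0221 0.0299 0.032 ]
[[574.5999755859375, -258.70001220703125], [617.7999877929688, -361.70001220703125], [638.9000244140625, -352.8999938964844], [595.7000122070312, -249.8000030517578]]
blade 597 [ 548.2 -218.1] [ 24.4 109.4] 53.4 z [0.049  0.0921 0.1489]
[[497.0, -195.3000030517578], [584.9000244140625, -260.5], [599.4000244140625, -240.89999389648438], [511.5, -175.6999969482422]]
board 3819 [591.9  89.9] [202.4 306.4] 18.5 z [0.0258 0.0279 0.03  ]
[[447.3999938964844, 203.10000610351562], [544.5, -87.4000015258789], [736.5, -23.200000762939453], [639.4000244140625, 267.29998779296875]]
spare 1250 [562.6  64.7] [127.4 197.3] 21.1 z [0.0249 0.0277 0.0298]
[[467.6000061035156, 133.6999969482422], [538.7000122070312, -50.29999923706055], [657.5999755859375, -4.300000190734863], [586.4000244140625, 179.6999969482422]]
upright 1166 [614.4 200.1] [46.6 34.7] 23.4 z [0.1275 0.1897 0.2309]
[[586.0999755859375, 206.8000030517578], [599.9000244140625, 174.89999389648438], [642.5999755859375, 193.39999389648438], [628.9000244140625, 225.3000030517578]]
0.13 126 [0.6188 0.1963 0.1301]
0.15 133 [0.6198 0.1952 0.15  ]
0.17 138 [0.6199 0.1939 0.1701]
0.19 142 [0.6198 0.1918 0.19  ]
0.21 150 [0.6209 0.1908 0.2099]
0.225 323 [0.6168 0.1955 0.2275]
bracket 189 [ 6.808e+02 -3.000e-01] [52.8 25. ] 17.4 z [0.0625 0.0866 0.1062]
[[651.9000244140625, 3.700000047683716], [659.2999877929688, -20.100000381469727], [709.7000122070312, -4.400000095367432], [702.2999877929688, 19.399999618530273]]
```

View pics/crop1.png

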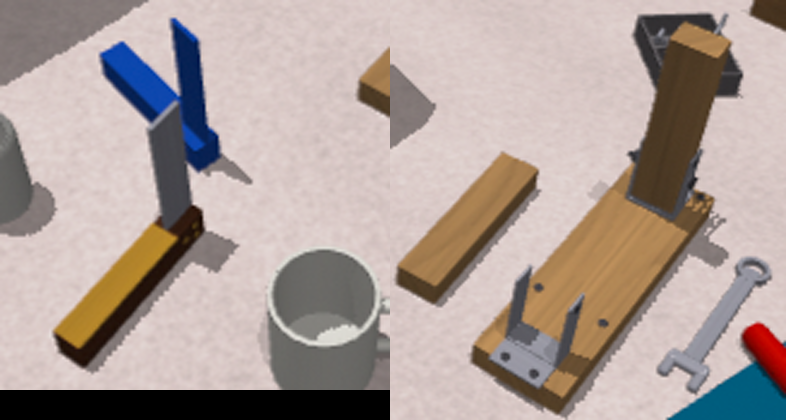

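The crop confirms it: dark stock, brass top and steel blade at the end nearer the blue decoy. Next: refine the angles, check clearances around the grasp, and cross-check in the side view.

```bash
python3 - <<'E'
from h import *
s=dict(np.load('pics/scene.npz')); W=world(s); f=s['frame']; hsv=cv2.cvtColor(f,cv2.COLOR_RGB2HSV)
v,u=np.indices(f.shape[:2])
# edges of brass top from contour rays at z=.03
m=((abs(u-250)<34)&(abs(v-298)<34)&(hsv[...,0]>15)&(hsv[...,0]<30)&(hsv[...,1]>120)&(hsv[...,2]>110)).astype(np.uint8)
def big(m):
    n,l,st,_=cv2.connectedComponentsWithStats(m.astype(np.uint8),connectivity=4); i=1+st[1:,4].argmax(); return (l==i)
def cr(m,z,name):
    c=max(cv2.findContours(big(m).astype(np.uint8),cv2.RETR_EXTERNAL,cv2.CHAIN_APPROX_NONE)[0],key=len)[:,0]
    p=np.array([ray(s,a,b,z)[:2] for a,b in c],np.float32)*1000
    r=cv2.minAreaRect(p);print(name,np.round(r[0],1),np.round(r[1],1),round(r[2],2))
cr(m,.03,'brass')
b=(u>360)&(u<475)&(v>160)&(v<285)&(abs(W[...,2]-.028)<.005)&(hsv[...,1]>50)
n,l,st,_=cv2.connectedComponentsWithStats(b.astype(np.uint8),connectivity=4)
for i in range(1,n):
    if st[i,4]>300: cr(l==i,.028,'comp%s'%st[i])
for nm,(u0,u1,v0,v1,z0,z1) in dict(mug=(295,350,285,350,.075,.1),bottle=(175,215,220,280,.03,.14),blue=(235,290,190,260,.02,.16)).items():
    k=(u>u0)&(u<u1)&(v>v0)&(v<v1)&(W[...,2]>z0)&(W[...,2]<z1)
    if nm=='blue': k&=(abs(hsv[...,0].astype(int)-112)<12)&(hsv[...,1]>150)
    p=W[k]; r=cv2.minAreaRect((p[:,:2]*1000).astype(np.float32)); print(nm,len(p),cv2.boxPoints(r).round().tolist(),p[:,2].max())
# blade: face line
k=(u>250)&(u<285)&(v>225)&(v<300)&(W[...,2]>.04)&(W[...,2]<.155)&(hsv[...,1]<80)
p=W[big(k)]; p=p[np.abs(p[:,0]-.575)<.04]
for z in(.06,.09,.12,.14):
    q=p[abs(p[:,2]-z)<.01]; print('blade',z,len(q),q.mean(0).round(4),q.min(0).round(4),q.max(0).round(4))
# side view
s2=dict(np.load('pics/side.npz')); W2=world(s2); h2=cv2.cvtColor(s2['frame'],cv2.COLOR_RGB2HSV)
d=np.array([np.cos(np.radians(-72.7)),np.sin(np.radians(-72.7))])
k=(u>205)&(u<275)&(v>210)&(v<325)&(abs(W2[...,2]-.028)<.004)&(h2[...,1]>50)
p=W2[big(k)]; r=cv2.minAreaRect((p[:,:2]*1000).astype(np.float32)); print('board side',r)
E
```

```text
brass [ 605.6 -307.6] [ 24.2 108.5] 22.83
comp[361 174  36  48 751] [520.8  63.7] [ 45.  164.4] 20.86
comp[ 390  178   80   99 2934] [645.2 109.3] [ 90.9 302.5] 18.36
mug 618 [[677.0, -185.0], [702.0, -256.0], [773.0, -232.0], [748.0, -161.0]] 0.09302271394451492
bottle 1018 [[452.0, -370.0], [492.0, -375.0], [498.0, -324.0], [458.0, -319.0]] 0.13183735332700344
blue 820 [[389.0, -197.0], [393.0, -222.0], [533.0, -203.0], [530.0, -178.0]] 0.15173774672670146
blade 0.06 75 [ 0.5807 -0.2454  0.0597] [ 0.5729 -0.2586  0.0505] [ 0.5868 -0.2291  0.0699]
blade 0.09 85 [ 0.5804 -0.245   0.0902] [ 0.5739 -0.2585  0.0801] [ 0.586  -0.2295  0.1   ]
blade 0.12 91 [ 0.5803 -0.2449  0.1202] [ 0.5741 -0.2583  0.11  ] [ 0.586  -0.2301  0.1299]
blade 0.14 100 [ 0.5803 -0.2452  0.1409] [ 0.5739 -0.2588  0.1304] [ 0.5856 -0.2303  0.1499]
board side ((642.5198974609375, 113.14352416992188), (90.0576171875, 303.3356628417969), 18.373510360717773)
```

```bash
python3 - <<'E'
from h import *
s=dict(np.load('pics/scene.npz')); W=world(s)
a=np.array([.226,-.61]); b=np.array([.61,-.316]); e=(b-a)/np.linalg.norm(b-a)
q=W[(W[...,2]>.1)&(W[...,2]<.5)&(W[...,0]>.15)]; al=(q[:,:2]-a)@e; ac=(q[:,:2]-a)@[-e[1],e[0]]
for lo in np.arange(-.1,.6,.1):
    k=(al>lo)&(al<lo+.1)&(abs(ac)<.25)
    if k.any(): print(lo.round(1),k.sum(),'z',q[k,2].max().round(3),'ac',ac[k].min().round(3),ac[k].max().round(3),q[k].mean(0).round(2))
E
```

```text
-0.1 799 z 0.177 ac -0.029 0.066 [ 0.2  -0.6   0.14]
0.0 1681 z 0.335 ac -0.049 0.084 [ 0.23 -0.56  0.19]
0.1 134 z 0.118 ac 0.043 0.067 [ 0.31 -0.48  0.11]
0.2 244 z 0.151 ac 0.085 0.117 [ 0.36 -0.38  0.13]
0.3 240 z 0.132 ac 0.05 0.074 [ 0.47 -0.35  0.12]
0.4 231 z 0.152 ac 0.062 0.164 [ 0.53 -0.2   0.13]
0.5 227 z 0.152 ac 0.061 0.092 [ 0.58 -0.24  0.13]
```

servo_tool(
  moves=[
    {"dx": 0.3, "dy": -0.1, "dz": -0.3},
    {"dx": 0.6, "dy": -0.2, "dz": -0.3},
    {"dx": 1, "dy": -0.31, "dz": -0.3},
    {"dx": 1, "dy": -0.31, "dz": -0.3},
  ],
  jaw=-1,
)

```text
validation failed for argument at $.mo...
```

servo_tool(
  moves=[
    {"dx": 0.3, "dy": -0.1},
    {"dx": 0.6, "dy": -0.2},
    {"dx": 1, "dy": -0.31},
    {"dx": 1, "dy": -0.31},
  ],
)

```text
validation failed for argument at $.mo...
```

servo_tool(
  moves=[
    {"dx": 0.3, "dy": -0.1, "spin": -0.2},
    {"dx": 0.6, "dy": -0.2, "spin": -0.4},
    {"dx": 1, "dy": -0.33, "spin": -0.6},
    {"dx": 1, "dy": -0.33, "spin": -0.8},
    {"dx": 1, "dy": -0.33, "spin": -1},
    {"dx": 1, "dy": -0.33, "spin": -1},
  ],
)

```text
validation failed for argument at $.mo...
```

servo_tool(
  moves=[
    {"spin": -0.2},
    {"spin": -0.4},
    {"spin": -0.6},
    {"spin": -0.8},
    {"spin": -1},
    {"spin": -1},
    {"spin": -1},
    {"spin": -1},
  ],
)

```text
validation failed for argument at $.mo...
```

servo_tool(
  moves=[
    {"dx": 0.3, "dy": -0.1, "dz": -0.3, "spin": 0.0},
    {"dx": 0.6, "dy": -0.2, "dz": -0.3, "spin": 0.0},
    {"dx": 1.0, "dy": -0.31, "dz": -0.3, "spin": 0.0},
    {"dx": 1.0, "dy": -0.31, "dz": -0.3, "spin": 0.0},
  ],
  jaw=-1,
)

```text
t: 0.6
eef_pos: [0.353, -0.5113, 0.2593]
orientation: [0.984, 0.179, 0.0, -0.0]
wrist_force: [0.0, 0.4, -0.2]
grip_width: 0.0952
grasp_force: 0.0
```

servo_tool(
  moves=[
    {"dx": 0.3, "dy": -0.1, "dz": 0.0, "spin": 0.0},
    {"dx": 0.6, "dy": -0.2, "dz": 0.0, "spin": 0.0},
    {"dx": 1.0, "dy": -0.31, "dz": 0.0, "spin": 0.0},
    {"dx": 1.0, "dy": -0.31, "dz": 0.0, "spin": 0.0},
  ],
)

```text
t: 1.1
eef_pos: [0.4766, -0.4163, 0.2589]
orientation: [0.984, 0.179, -0.0, -0.001]
wrist_force: [0.1, -1.1, -0.8]
grip_width: 0.0951
grasp_force: 0.0
```

servo_tool(
  moves=[
    {"dx": 0.3, "dy": -0.1, "dz": 0.0, "spin": -0.2},
    {"dx": 0.6, "dy": -0.2, "dz": 0.0, "spin": -0.4},
    {"dx": 1.0, "dy": -0.33, "dz": 0.0, "spin": -0.6},
    {"dx": 1.0, "dy": -0.33, "dz": 0.0, "spin": -0.8},
    {"dx": 1.0, "dy": -0.33, "dz": 0.0, "spin": -1.0},
    {"dx": 1.0, "dy": -0.33, "dz": 0.0, "spin": -1.0},
  ],
)

```text
t: 1.85
eef_pos: [0.5973, -0.3209, 0.259]
orientation: [0.843, 0.538, -0.0, -0.0]
wrist_force: [-1.0, -0.2, 0.2]
grip_width: 0.0951
grasp_force: 0.0
```

servo_tool(
  moves=[
    {"dx": 0.0, "dy": 0.0, "dz": 0.0, "spin": -0.2},
    {"dx": 0.0, "dy": 0.0, "dz": 0.0, "spin": -0.4},
    {"dx": 0.0, "dy": 0.0, "dz": 0.0, "spin": -0.6},
    {"dx": 0.0, "dy": 0.0, "dz": 0.0, "spin": -0.8},
    {"dx": 0.0, "dy": 0.0, "dz": 0.0, "spin": -1.0},
    {"dx": 0.0, "dy": 0.0, "dz": 0.0, "spin": -1.0},
    {"dx": 0.0, "dy": 0.0, "dz": 0.0, "spin": -1.0},
  ],
)

```text
t: 2.72
eef_pos: [0.5978, -0.3202, 0.2595]
orientation: [0.573, 0.82, -0.0, -0.0]
wrist_force: [0.0, 0.2, -0.2]
grip_width: 0.0952
grasp_force: 0.0
```

servo_tool(
  moves=[
    {"dx": 0.0, "dy": 0.086, "dz": 0.3, "spin": -0.06},
    {"dx": 0.0, "dy": 0.086, "dz": 0.6, "spin": -0.06},
    {"dx": 0.0, "dy": 0.086, "dz": 0.95, "spin": -0.06},
    {"dx": 0.0, "dy": 0.086, "dz": 0.95, "spin": -0.06},
  ],
)

```text
t: 3.22
eef_pos: [0.6069, -0.3132, 0.1111]
orientation: [0.553, 0.833, -0.0, -0.006]
wrist_force: [-0.5, -0.1, -0.2]
grip_width: 0.0955
grasp_force: 0.0
```

servo_tool(
  moves=[
    {"dx": 0.0, "dy": 0.0, "dz": 0.3, "spin": 0.0},
    {"dx": 0.0, "dy": 0.0, "dz": 0.5, "spin": 0.0},
    {"dx": 0.0, "dy": 0.0, "dz": 0.66, "spin": 0.0},
    {"dx": 0.0, "dy": 0.0, "dz": 0.735, "spin": 0.0},
    {"dx": 0.0, "dy": 0.0, "dz": 0.735, "spin": 0.0},
    {"dx": 0.0, "dy": 0.0, "dz": 0.735, "spin": 0.0},
  ],
)

```text
t: 3.98
eef_pos: [0.6114, -0.3157, 0.0086]
orientation: [0.552, 0.834, 0.0, 0.001]
wrist_force: [-0.4, 0.3, 0.0]
grip_width: 0.095
grasp_force: 0.0
```

```bash
python3 - <<'E'
from h import *
s=snap('scene'); w=snap('wrist'); 
c=np.hstack([cv2.resize(s['frame'][180:360,180:360],(400,400)),cv2.resize(w['frame'],(400,250))[:,:] if 0 else cv2.copyMakeBorder(cv2.resize(w['frame'],(400,250)),0,150,0,0,0)])
cv2.imwrite('pics/pre.png',c[...,::-1]); print(manip.read_state()['eef_pos'])
E
```

```text
[ 0.61129819 -0.31566343  0.00857717]
```

View pics/pre.png

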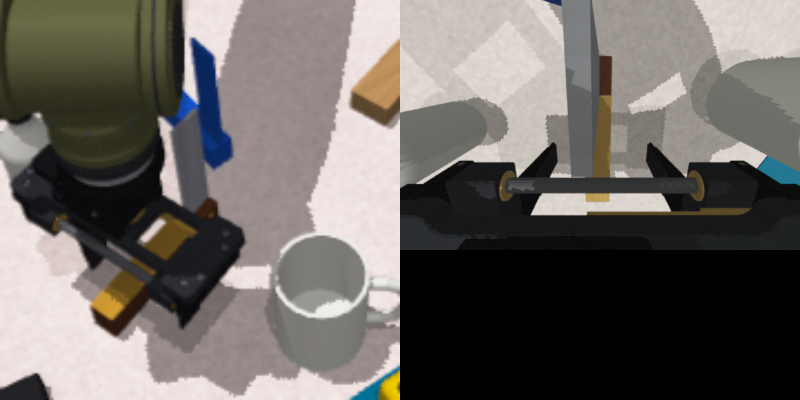

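The fingers straddle the stock: the brass is centred between the pads (wrist view, ~(600,150) in the composite), and mug and bottle are clear. I'll lower 4 mm and close.

servo_tool(
  moves=[
    {"dx": 0.0, "dy": 0.0, "dz": 0.03, "spin": 0.0},
    {"dx": 0.0, "dy": 0.0, "dz": 0.03, "spin": 0.0},
    {"dx": 0.0, "dy": 0.0, "dz": 0.03, "spin": 0.0},
  ],
)

```text
t: 4.45
eef_pos: [0.6103, -0.315, 0.0023]
orientation: [0.552, 0.834, -0.0, -0.0]
wrist_force: [-0.4, 0.3, -0.9]
grip_width: 0.0951
grasp_force: 0.0
```

servo_tool(
  moves=[
    {"dx": 0.0, "dy": 0.0, "dz": 0.0, "spin": 0.0},
    {"dx": 0.0, "dy": 0.0, "dz": 0.0, "spin": 0.0},
    {"dx": 0.0, "dy": 0.0, "dz": 0.0, "spin": 0.0},
    {"dx": 0.0, "dy": 0.0, "dz": 0.0, "spin": 0.0},
    {"dx": 0.0, "dy": 0.0, "dz": 0.0, "spin": 0.0},
    {"dx": 0.0, "dy": 0.0, "dz": 0.0, "spin": 0.0},
    {"dx": 0.0, "dy": 0.0, "dz": 0.0, "spin": 0.0},
    {"dx": 0.0, "dy": 0.0, "dz": 0.0, "spin": 0.0},
  ],
  jaw=1,
  newtons=50,
)

```text
t: 5.45
eef_pos: [0.6102, -0.3152, 0.0024]
orientation: [0.552, 0.834, -0.0, -0.0]
wrist_force: [-1.3, -0.2, 1.2]
grip_width: 0.0238
grasp_force: 49.8
```

servo_tool(
  moves=[
    {"dx": 0.0, "dy": 0.0, "dz": -0.2, "spin": 0.0},
    {"dx": 0.0, "dy": 0.0, "dz": -0.5, "spin": 0.0},
    {"dx": 0.0, "dy": 0.0, "dz": -0.8, "spin": 0.0},
    {"dx": 0.0, "dy": 0.0, "dz": -1.0, "spin": 0.0},
    {"dx": 0.0, "dy": 0.0, "dz": -1.0, "spin": 0.0},
    {"dx": 0.0, "dy": 0.0, "dz": -1.0, "spin": 0.0},
  ],
)

```text
t: 6.2
eef_pos: [0.6093, -0.3144, 0.1499]
orientation: [0.552, 0.834, -0.0, -0.002]
wrist_force: [-0.7, 1.1, -4.0]
grip_width: 0.0239
grasp_force: 49.8
```

servo_tool(
  moves=[
    {"dx": 0.15, "dy": 0.09, "dz": 0.0, "spin": 0.0},
    {"dx": 0.35, "dy": 0.2, "dz": 0.0, "spin": 0.0},
    {"dx": 0.56, "dy": 0.32, "dz": 0.0, "spin": 0.0},
    {"dx": 0.76, "dy": 0.43, "dz": 0.0, "spin": 0.0},
  ],
)

```text
t: 6.7
eef_pos: [0.6241, -0.182, 0.1499]
orientation: [0.551, 0.834, -0.0, -0.002]
wrist_force: [-1.0, -0.3, -3.4]
grip_width: 0.0237
grasp_force: 49.8
```

servo_tool(
  moves=[
    {"dx": 0.2, "dy": 0.11, "dz": 0.0, "spin": 0.0},
    {"dx": 0.4, "dy": 0.22, "dz": 0.0, "spin": 0.0},
    {"dx": 0.6, "dy": 0.34, "dz": 0.0, "spin": 0.0},
    {"dx": 0.76, "dy": 0.43, "dz": 0.0, "spin": 0.0},
    {"dx": 0.76, "dy": 0.43, "dz": 0.0, "spin": 0.0},
  ],
)

```text
t: 7.32
eef_pos: [0.6386, -0.0516, 0.1501]
orientation: [0.55, 0.835, -0.001, -0.002]
wrist_force: [-0.0, -0.7, -2.1]
grip_width: 0.0238
grasp_force: 49.8
```

servo_tool(
  moves=[
    {"dx": 0.15, "dy": 0.09, "dz": 0.0, "spin": 0.03},
    {"dx": 0.35, "dy": 0.2, "dz": 0.0, "spin": 0.06},
    {"dx": 0.56, "dy": 0.32, "dz": 0.0, "spin": 0.1},
    {"dx": 0.77, "dy": 0.44, "dz": 0.0, "spin": 0.1},
    {"dx": 0.77, "dy": 0.44, "dz": 0.0, "spin": 0.1},
    {"dx": 0.77, "dy": 0.44, "dz": 0.0, "spin": 0.1},
  ],
)

```text
t: 8.07
eef_pos: [0.6547, 0.0769, 0.1513]
orientation: [0.584, 0.812, -0.001, -0.001]
wrist_force: [0.1, 0.3, -1.8]
grip_width: 0.0238
grasp_force: 49.9
```

```bash
python3 - <<'E'
from h import *
a=snap('scene');b=snap('side')
c=np.hstack([cv2.resize(a['frame'][20:290,330:530],(400,540)),cv2.resize(b['frame'][60:330,150:350],(400,540))])
cv2.imwrite('pics/over.png',c[...,::-1])
# blade points
for s in(a,b):
    W=world(s); h=cv2.cvtColor(s['frame'],cv2.COLOR_RGB2HSV)
    d=np.array([.3151,-.9491]); n=np.array([.9491,.3151]); q=W[...,:2]-np.array([.6154,.1972])
    X,Y=q@d,q@n
    k=(X>.0)&(X<.09)&(abs(Y)<.03)&(W[...,2]>.2)&(W[...,2]<.32)&(h[...,1]<80)
    if k.any(): print('blade X',np.percentile(X[k],[1,50,99]).round(4),'Y',np.percentile(Y[k],[1,50,99]).round(4),'z',np.percentile(W[...,2][k],[1,99]).round(3),k.sum())
    k=(X>-.06)&(X<.05)&(abs(Y)<.04)&(W[...,2]>.11)&(W[...,2]<.24)&(h[...,1]>60)
    for z in(.13,.15,.17,.19,.21,.228):
        m=k&(abs(W[...,2]-z)<.006)
        if m.sum()>5: print('up',z,m.sum(),np.percentile(X[m],[2,98]).round(4),np.percentile(Y[m],[2,98]).round(4))
E
```

```text
blade X [0.0096 0.0389 0.0491] Y [-0.0049  0.0015  0.0022] z [0.214 0.26 ] 31
up 0.13 37 [-0.0039  0.0053] [0.0057 0.0219]
up 0.17 7 [-0.01    0.0062] [0.021 0.022]
up 0.19 8 [-0.0169  0.0062] [0.0176 0.0216]
up 0.21 78 [-0.0156  0.0115] [-0.0042  0.0217]
up 0.228 172 [-0.0156  0.0126] [-0.0054  0.0214]
blade X [0.0305 0.0332 0.0899] Y [-0.0026 -0.0002  0.0255] z [0.22  0.299] 156
up 0.13 163 [-0.0436 -0.0227] [-0.0223  0.0204]
up 0.15 177 [-0.0463 -0.021 ] [-0.0219  0.0204]
up 0.17 162 [-0.0237 -0.0197] [-0.0214  0.0204]
up 0.19 195 [-0.0228 -0.0185] [-0.0213  0.0188]
up 0.21 173 [-0.0209 -0.0164] [-0.0208  0.0186]
up 0.228 358 [-0.0191  0.0092] [-0.0219  0.0194]
```

View pics/over.png

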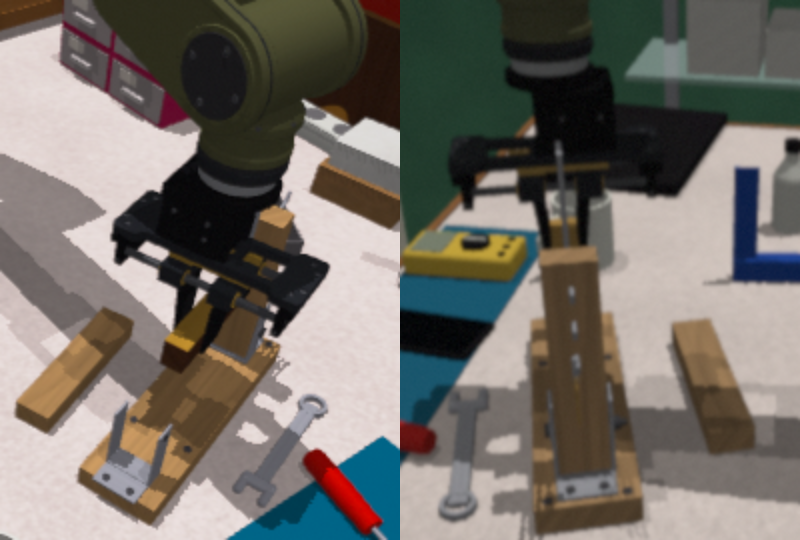

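Scene crop: the square hangs above the board, stock parallel to it and clear of the upright. In the side view the blade (560,200) stands behind the upright, centred on it. Lowering.

servo_tool(
  moves=[
    {"dx": 0.0, "dy": 0.0, "dz": 0.2, "spin": 0.0},
    {"dx": 0.0, "dy": 0.0, "dz": 0.45, "spin": 0.0},
    {"dx": 0.0, "dy": 0.0, "dz": 0.65, "spin": 0.0},
    {"dx": 0.0, "dy": 0.0, "dz": 0.75, "spin": 0.0},
    {"dx": 0.0, "dy": 0.0, "dz": 0.75, "spin": 0.0},
    {"dx": 0.0, "dy": 0.0, "dz": 0.75, "spin": 0.0},
    {"dx": 0.0, "dy": 0.0, "dz": 0.75, "spin": 0.0},
  ],
)

```text
t: 9.05
eef_pos: [0.6568, 0.0773, 0.0419]
orientation: [0.584, 0.812, 0.001, 0.001]
wrist_force: [-0.3, -0.4, -3.1]
grip_width: 0.0235
grasp_force: 49.9
```

servo_tool(
  moves=[
    {"dx": 0.0, "dy": 0.0, "dz": 0.01, "spin": 0.0},
    {"dx": 0.0, "dy": 0.0, "dz": 0.025, "spin": 0.0},
    {"dx": 0.0, "dy": 0.0, "dz": 0.04, "spin": 0.0},
    {"dx": 0.0, "dy": 0.0, "dz": 0.04, "spin": 0.0},
    {"dx": 0.0, "dy": 0.0, "dz": 0.04, "spin": 0.0},
  ],
)

```text
t: 9.68
eef_pos: [0.6554, 0.0773, 0.0338]
orientation: [0.584, 0.812, -0.0, -0.0]
wrist_force: [0.7, 0.6, -2.6]
grip_width: 0.0235
grasp_force: 49.9
```

servo_tool(
  moves=[
    {"dx": 0.0, "dy": 0.0, "dz": 0.01, "spin": 0.0},
    {"dx": 0.0, "dy": 0.0, "dz": 0.02, "spin": 0.0},
    {"dx": 0.0, "dy": 0.0, "dz": 0.025, "spin": 0.0},
    {"dx": 0.0, "dy": 0.0, "dz": 0.025, "spin": 0.0},
    {"dx": 0.0, "dy": 0.0, "dz": 0.025, "spin": 0.0},
  ],
)

```text
t: 10.3
eef_pos: [0.6555, 0.0773, 0.0304]
orientation: [0.584, 0.812, 0.0, -0.0]
wrist_force: [-0.6, 0.3, 0.4]
grip_width: 0.0235
grasp_force: 49.9
```

servo_tool(
  moves=[
    {"dx": 0.03, "dy": 0.0, "dz": 0.0, "spin": 0.0},
    {"dx": 0.06, "dy": 0.0, "dz": 0.0, "spin": 0.0},
    {"dx": 0.09, "dy": 0.0, "dz": 0.0, "spin": 0.0},
    {"dx": 0.12, "dy": 0.0, "dz": 0.0, "spin": 0.0},
    {"dx": 0.12, "dy": 0.0, "dz": 0.0, "spin": 0.0},
    {"dx": 0.12, "dy": 0.0, "dz": 0.0, "spin": 0.0},
  ],
)

```text
t: 11.05
eef_pos: [0.6497, 0.095, 0.0304]
orientation: [0.584, 0.812, 0.0, -0.0]
wrist_force: [-0.6, 1.3, -0.7]
grip_width: 0.0239
grasp_force: 49.9
```

servo_tool(
  moves=[
    {"dx": 0.015, "dy": 0.0, "dz": 0.005, "spin": 0.0},
    {"dx": 0.03, "dy": 0.0, "dz": 0.01, "spin": 0.0},
    {"dx": 0.04, "dy": 0.0, "dz": 0.01, "spin": 0.0},
    {"dx": 0.04, "dy": 0.0, "dz": 0.01, "spin": 0.0},
    {"dx": 0.04, "dy": 0.0, "dz": 0.01, "spin": 0.0},
  ],
)

```text
t: 11.68
eef_pos: [0.6494, 0.0993, 0.0304]
orientation: [0.584, 0.812, 0.001, 0.002]
wrist_force: [-0.2, -2.6, 4.4]
grip_width: 0.0238
grasp_force: 49.9
```

servo_tool(
  moves=[
    {"dx": 0.01, "dy": 0.0, "dz": 0.005, "spin": 0.0},
    {"dx": 0.02, "dy": 0.0, "dz": 0.01, "spin": 0.0},
    {"dx": 0.03, "dy": 0.0, "dz": 0.01, "spin": 0.0},
    {"dx": 0.04, "dy": 0.0, "dz": 0.01, "spin": 0.0},
    {"dx": 0.04, "dy": 0.0, "dz": 0.01, "spin": 0.0},
    {"dx": 0.04, "dy": 0.0, "dz": 0.01, "spin": 0.0},
  ],
)

```text
t: 12.42
eef_pos: [0.6489, 0.1042, 0.0304]
orientation: [0.584, 0.812, 0.001, 0.003]
wrist_force: [1.9, -6.7, 8.9]
grip_width: 0.0235
grasp_force: 50.0
```

servo_tool(
  moves=[
    {"dx": 0.01, "dy": 0.0, "dz": 0.0, "spin": 0.0},
    {"dx": 0.02, "dy": 0.0, "dz": 0.0, "spin": 0.0},
    {"dx": 0.02, "dy": 0.0, "dz": 0.0, "spin": 0.0},
    {"dx": 0.02, "dy": 0.0, "dz": 0.0, "spin": 0.0},
  ],
)

```text
t: 12.92
eef_pos: [0.6481, 0.1072, 0.0304]
orientation: [0.584, 0.812, 0.001, 0.003]
wrist_force: [1.7, -5.1, 9.2]
grip_width: 0.0239
grasp_force: 50.0
```

servo_tool(
  moves=[
    {"dx": 0.01, "dy": 0.0, "dz": 0.0, "spin": 0.0},
    {"dx": 0.02, "dy": 0.0, "dz": 0.0, "spin": 0.0},
    {"dx": 0.02, "dy": 0.0, "dz": 0.0, "spin": 0.0},
    {"dx": 0.02, "dy": 0.0, "dz": 0.0, "spin": 0.0},
  ],
)

```text
t: 13.42
eef_pos: [0.6473, 0.1097, 0.0304]
orientation: [0.584, 0.812, 0.001, 0.003]
wrist_force: [2.0, -7.5, 8.4]
grip_width: 0.0238
grasp_force: 50.0
```

servo_tool(
  moves=[
    {"dx": 0.01, "dy": 0.0, "dz": 0.0, "spin": 0.0},
    {"dx": 0.02, "dy": 0.0, "dz": 0.0, "spin": 0.0},
    {"dx": 0.02, "dy": 0.0, "dz": 0.0, "spin": 0.0},
    {"dx": 0.02, "dy": 0.0, "dz": 0.0, "spin": 0.0},
  ],
)

```text
t: 13.92
eef_pos: [0.6472, 0.1099, 0.0304]
orientation: [0.584, 0.812, -0.0, 0.005]
wrist_force: [4.8, -15.9, 7.3]
grip_width: 0.0239
grasp_force: 50.0
```

```bash
cat > chk.py <<'E'
from h import *
import sys
b=snap('side'); a=snap('scene')
d=np.array([.3151,-.9491]); n=np.array([.9491,.3151]); o=np.array([.6154,.1972])
W=world(b); h=cv2.cvtColor(b['frame'],cv2.COLOR_RGB2HSV); q=W[...,:2]-o; X,Y,Z=q@d,q@n,W[...,2]
k=(abs(Y)<.018)&(X<-.005)&(X>-.036)&(Z>.125)&(Z<.22)&(h[...,1]>60)
x,z=X[k],Z[k]
for _ in range(4):
    p=np.polyfit(z,x,1); r=x-np.polyval(p,z); m=abs(r)<.003; x,z=x[m],z[m]
print('upright back face slope (lean to +x) rad',p[0].round(4),'x at z=.073',np.polyval(p,.073).round(4),len(x))
k=(X>-.01)&(X<.08)&(abs(Y)<.02)&(Z>.155)&(Z<.185)&(h[...,1]<70)
W=world(a); q=W[...,:2]-o; print('state',{k:np.round(v,4).tolist() for k,v in manip.read_state().items() if k in('eef_pos','orientation','wrist_force','torque','t')})
c=np.hstack([cv2.resize(a['frame'][90:290,380:520],(400,570)),cv2.resize(b['frame'][150:330,180:306],(400,570))])
cv2.imwrite(f'pics/{sys.argv[1]}.png',c[...,::-1])
E
python3 chk.py p1
```

```text
upright back face slope (lean to +x) rad 0.0005 x at z=.073 -0.029 1064
state {'t': 14.025, 'eef_pos': [0.6472, 0.1098, 0.0304], 'orientation': [0.5838, 0.8118, -0.0002, 0.0054], 'wrist_force': [4.8033, -15.3839, 7.5905], 'torque': [-2.1519, -0.7171, 0.2082]}
```

servo_tool(
  moves=[
    {"dx": -0.002, "dy": 0.0, "dz": 0.006, "spin": 0.0},
    {"dx": -0.005, "dy": 0.0, "dz": 0.013, "spin": 0.0},
    {"dx": -0.005, "dy": 0.0, "dz": 0.013, "spin": 0.0},
    {"dx": -0.005, "dy": 0.0, "dz": 0.013, "spin": 0.0},
    {"dx": -0.005, "dy": 0.0, "dz": 0.013, "spin": 0.0},
  ],
)

```text
t: 14.65
eef_pos: [0.6472, 0.1099, 0.0303]
orientation: [0.584, 0.812, -0.0, 0.005]
wrist_force: [-1.8, -13.4, 16.5]
grip_width: 0.0235
grasp_force: 50.0
```

```bash
python3 chk.py p2
```

```text
upright back face slope (lean to +x) rad 0.0024 x at z=.073 -0.0292 1062
state {'t': 14.75, 'eef_pos': [0.6472, 0.1099, 0.0304], 'orientation': [0.5838, 0.8119, -0.0001, 0.0048], 'wrist_force': [-1.4543, -13.7457, 15.7106], 'torque': [-1.9618, 0.269, 0.1215]}
```

View pics/p2.png

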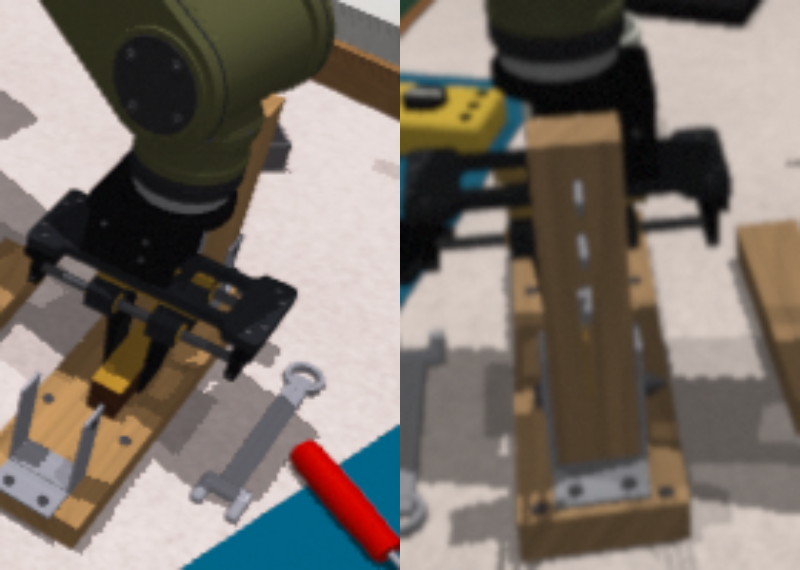

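The upright reads true (lean about 0.002 rad). The square is pressed about 13 N against it and 16 N down, still gripped at 50 N, and nothing else was disturbed. Handing in.

```bash
python3 -c "
from cell import manip
print(manip.close_job())"
```

```text
the job is handed in; nothing more can be done
None
```

I handed the job in at about 15 s with the square gripped at 50 N and pressed home in the corner. By my measurements it was pressing about 16 N down and 13 N towards the upright, with the upright within about 0.002 rad of true; no verdict came back.

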